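# Make up two hardware kits for the bin assembly bench

## Robot

A 6-joint arm with a two-finger parallel gripper is mounted at the origin on the work surface. World frame = base frame: x ahead of the robot, y to its left, z up, the work surface at z = 0. Lengths are in mm, angles in rad, forces in N, time in s.
With the tool pointing down it reaches from about 350 to 875 mm from the base axis. Payload 4.2 kg.
Tool frame: the origin (TCP) lies between the finger pads; the fingertips stand 25 mm ahead of it and the grasp point (between the pads) lies 6 mm ahead of it; z points along the fingers, y is the line along which they close (so a half turn about z gives the same grasp; the last joint's range is limited). The gripper opens to 85 mm and grips with 20 to 120 N. Pads are 22 mm wide; open, the fingers measure 114 mm over their backs; the gripper's body (76 mm by 85 mm) begins 54 mm behind the grasp point. The pads swing forward as they close: fully open they stand 13 mm farther back than shut.
Start: joints at [-1.029, 0.385, 0.008, 0, -1.194, -0.259], TCP at [174.42, -600.147, 220.112] pointing down, gripper open.
Joint ranges: [-3.14, 3.14], [-1.21, 2.06], [-1.07, 1.41], [-3.16, 2.05], [-2.99, -0.16], [-3.1, 3.1]. Speed limits (rad/s): [2.79, 2.79, 3.14, 3.14, 3.14, 3.14].

## Interface

Orientations are given as a unit quaternion [x, y, z, w].
In Python, from bench import arm gives the robot as it stands.
- The arm moves only by the shell command python3 -m pendant 'ROWS'. ROWS is JSON, a list of rows, each a list of 7 numbers: the shift along the tool's x, y, z in m, then the turn, a rotation vector about the tool's x, y, z in degrees, then the finger opening in m, from 0 to 0.0854. In form: [[x, y, z, wx, wy, wz, fingers], ...]. A call has 1 to 12 rows; each row shifts and turns the commanded pose from where the row before left it, along the tool's axes as they then stand; what a row does not reach is not made up. A row lasts 1/10 s, in which the tool goes at most 50 mm and 8.59 degrees, less where a joint would pass 70% of its speed; a pose out of reach is approached as far as the arm can. A call is refused whole if a number of a shift passes 0.05 or a number of a turn 8.59, either way. A call with a gripper value outside its range is refused whole. The fingers move at their own pace and stop on an object; the grip force is fixed at half the most. Time passes only in rows, so rows that do not move let the fingers close. It gives the time, the measured TCP pose, the force, the opening and the grip force at its end, in the units of the state.
- arm.read_state(): the state, without advancing time (a new reading comes with each control period).
- arm.get_image(name): name is "scene" or "top" or "wrist"; returns a dict with "image" (384x512x3 uint8, red, green, blue), "fx", "fy", "cx", "cy" (pixels), "k1" (the pictures are not rectified: a ray, as slopes to the right and down, at radius r is drawn at 1 + k1 r^2 times it, then the intrinsics apply), "xyz" and "rotation" of the camera in the world. Camera axes: x right, y down, z forward; pixel columns grow to the right and rows downward; lengths in mm; the calibration is good to about 2 mm. A picture is of the moment at which its call begins. There is no depth.
- arm.job_done(): hands the job in; it is judged then, once.
The state is a dict: "clock": time; "joints": joint angles; "joint_vel": joint speeds; "joint_efforts": joint torques, N m; "position": TCP position; "ee_rot": TCP orientation; "contact_force": force on the tool from outside, world axes, zero at the start; "wrist_torque": the same for the moment, N m; "gripper_width": finger opening in mm; "grasp_force": force on a finger pad.
Only numpy, scipy, OpenCV 4.12 (cv2) and the standard library are available. Lean on these libraries where they do the work, as an engineer would, in place of code of your own. Each camera call takes 0.05 s, during which the arm holds its last target. There are 200 camera calls.

## Task

Make up two hardware kits from the stock on the bench. The long tray gets the long handle in its long bay and the large levelling foot in its square bay; the square tray gets the short handle in its long bay, and the small levelling foot and the angle bracket in its two square bays, one in each, whichever you like. Set every part down flat on the floor of its bay, standing upright as it stands now, and leave the star knob, the tape roll and the screwdriver where they are.

Things in the scene. Friction and masses are not known exactly. Their poses are not given: they have to be found in the camera images.
- long_tray: long narrow blue-grey plastic tray, open on top, fixed to the bench, outside 88 x 242 mm and 26 mm high, walls and divider 4 mm, floor 4 mm thick. Origin: centre of its underside; y along its length, x across. One cross divider: the long bay is 80 x 150 mm with its centre at (0, -42) mm, the square bay is 80 x 80 mm with its centre at (0, +77) mm in (x, y).
- square_tray: nearly square blue-grey plastic tray, open on top, fixed to the bench, outside 148 (x) x 144 (y) mm and 26 mm high, walls and dividers 4 mm, floor 4 mm thick. Origin: centre of its underside. T-shaped dividers: the long bay, on its +x half, is 70 (x) x 136 (y) mm with its centre at (+35, 0) mm; two square bays of 66 x 66 mm on its -x half have their centres at (-37, +35) and (-37, -35) mm.
- large_foot: large levelling foot: its round black plastic base, 58 mm across and 6 mm thick at the rim, lies flat and a plain upright steel stud 12 mm thick rises from its middle to 70 mm above the bench (free to grip from 25 mm up, looks threaded). Its base is the wider of the two feet. Origin: centre of the underside, z up along the stud; turned any way. Weighs about 120 g.
- small_foot: small levelling foot: its round black plastic base, 36 mm across and 6 mm thick at the rim, lies flat and a plain upright steel stud 12 mm thick rises from its middle to 70 mm above the bench (free to grip from 25 mm up, looks threaded). Its base is clearly narrower than the large foot's; the studs are alike. Origin: centre of the underside, z up along the stud; turned any way. Weighs about 60 g.
- long_handle: aluminium bar pull handle, the longer of two, standing on its two feet: a straight round bar 130 mm long and 12 mm thick lies level with its axis 44 mm above the bench, on a post near each end with a foot 24 x 30 x 5 mm. Origin: on the bench under the middle of the bar; x along the bar, z up. At the start the bar points roughly away from the robot, within 0.6 rad. Weighs about 150 g.
- short_handle: aluminium bar pull handle, the shorter of two, standing on its two feet: a straight round bar 90 mm long and 12 mm thick lies level with its axis 44 mm above the bench, on a post near each end with a foot 24 x 30 x 5 mm. Origin: on the bench under the middle of the bar; x along the bar, z up. At the start the bar points roughly away from the robot, within 0.6 rad. Weighs about 110 g.
- bracket: plain steel angle bracket (L shape): base plate 44 (x) x 40 (y) x 8 mm lying flat, and an upright plate 44 mm wide (x) and 8 mm thick (y) along the base's +y edge, up to 56 mm above the bench; the upright's middle is at y = +16 mm. Origin: centre of the base's underside, z up. At the start its x axis points away from the robot within 0.6 rad. Weighs about 130 g.
- star_knob: black plastic star knob with five lobes, 52 mm across and 32 mm high, standing among the stock; belongs to no kit and stays where it is. Origin: centre of its underside.
- tape_roll: bystander: cardboard-coloured roll of tape lying flat, 84 mm across, 24 mm high, hole 60 mm; stays where it is. Origin: centre of its underside.
- screwdriver: bystander: screwdriver about 200 mm long lying across the bench on the far side of the work; stays where it is. Origin: under its middle.

How it is judged (in metres and radians):
At the end, for the whole second after the job is handed in: Each of the five parts rests released in its named bay: origin inside the bay, underside on its floor (under 10 mm above the tray's underside), upright within 0.15 rad, slower than 20 mm/s and 0.3 rad/s. Small foot and bracket may take either square bay of the square tray (x of long_handle in the frame of long_tray between -0.04 and 0.04 m and y of long_handle in the frame of long_tray between -0.117 and 0.033 m and z of long_handle in the frame of long_tray between 0 and 0.01 m and angle between each of long_handle, large_foot, short_handle, small_foot, bracket's own z axis and vertical below 0.15 rad and linear speed of each of long_handle, large_foot, short_handle, small_foot, bracket below 0.02 m/s and angular speed of each of long_handle, large_foot, short_handle, small_foot, bracket below 0.3 rad/s and x of large_foot in the frame of long_tray between -0.04 and 0.04 m and y of large_foot in the frame of long_tray between 0.037 and 0.117 m and z of large_foot in the frame of long_tray between 0 and 0.01 m and x of short_handle in the frame of square_tray between 0 and 0.07 m and y of short_handle in the frame of square_tray between -0.068 and 0.068 m and z of short_handle in the frame of square_tray between 0 and 0.01 m and x of small_foot in the frame of square_tray between -0.07 and -0.004 m and y of small_foot in the frame of square_tray between -0.068 and 0.068 m and z of small_foot in the frame of square_tray between 0 and 0.01 m and x of bracket in the frame of square_tray between -0.07 and -0.004 m and y of bracket in the frame of square_tray between -0.068 and 0.068 m and z of bracket in the frame of square_tray between 0 and 0.01 m); the robot touches nothing.
It fails at once if the star knob is moved more than 30 mm (distance of star_knob from where it was at the start of the episode above 0.03 m).
It fails at once if the tape roll is moved more than 30 mm (distance of tape_roll from where it was at the start of the episode above 0.03 m).
It fails at once if the screwdriver is moved more than 30 mm (distance of screwdriver from where it was at the start of the episode above 0.03 m).
It also fails if it takes over 141 s, if anything falls off the work surface, if the arm or the gripper's body presses on something with over 40 N, if the wrist force passes 120 N, or if a joint passes its speed limit or range.

## Working session

There is one attempt and no reset: what is moved stays moved. The work goes in short steps, Python scripts to look and compute and a shell command to move; the robot and the scene stay as the last step left them, time stands still between calls to the robot, and variables do not carry over. Pictures are saved under pics/ and viewed, at most 14 in all, crops included, and the job is handed in when it is done.

```bash
ls; mkdir -p pics
cat > h.py <<'E'
import numpy as np, cv2
from bench import arm
from scipy.spatial.transform import Rotation as R
def rotm(r):
    r=np.array(r,float)
    return r if r.shape==(3,3) else R.from_quat(r).as_matrix()
def px2plane(c,uv,z):
    uv=np.atleast_2d(np.array(uv,float))
    d=(uv-[c["cx"],c["cy"]])/[c["fx"],c["fy"]]
    u=d.copy()
    for _ in range(20): u=d/(1+c["k1"]*(u**2).sum(1,keepdims=True))
    ray=np.c_[u,np.ones(len(u))]@rotm(c["rotation"]).T
    o=np.array(c["xyz"],float)
    return o+ray*((z-o[2])/ray[:,2:])
E
python3 - <<'E'
from h import *
for n in("top","scene"):
    c=arm.get_image(n); cv2.imwrite(f"pics/{n}0.png",cv2.resize(c["image"][:,:,::-1],(800,600),interpolation=cv2.INTER_CUBIC))
    cv2.imwrite(f"pics/{n}raw.png",c["image"][:,:,::-1])
    print(n,{k:v for k,v in c.items() if k!="image"})
print(arm.read_state())
E
```

```text
pics
top {'fx': 475.54904150137986, 'fy': 475.54904150137986, 'cx': 255.3727239748008, 'cy': 190.68617884155816, 'k1': -0.049619750154207706, 'xyz': array([ 483.4714622 ,   46.09340525, 1165.47574101]), 'rotation': array([-0.70202059,  0.70964268, -0.03962678,  0.0447668 ])}
scene {'fx': 482.83350791448754, 'fy': 482.83350791448754, 'cx': 247.6340254249042, 'cy': 185.95904279573142, 'k1': -0.2054026284761585, 'xyz': array([1472.20645714, -266.32216574, 1055.80795575]), 'rotation': array([ 0.77311001,  0.52350942, -0.20741265, -0.2919226 ])}
{'clock': 0.1, 'joints': array([-1.02937279e+00,  3.85497027e-01,  6.73799945e-03, -4.04045893e-04,
       -1.19399611e+00, -2.58609394e-01]), 'joint_vel': array([-0.0009409 , -0.00181301,  0.00395122,  0.00059398, -0.00089611,
        0.00184972]), 'joint_efforts': array([ 1.34058282e-04, -3.93320632e+01,  1.88929510e+01,  4.19793829e+00,
       -2.59421889e-03,  1.22031452e-05]), 'position': array([ 174.26983878, -599.64125626,  219.11551669]), 'ee_rot': array([-1.40862436e-01,  9.90028676e-01,  9.75211182e-04, -2.08459335e-04]), 'contact_force': array([ 0.44494981,  0.00275371, -0.37814142]), 'wrist_torque': array([-0.05945652,  0.00090503, -0.06115864]), 'grasp_force': 0.0, 'gripper_width': 85.30207111555613}
```

View pics/top0.png

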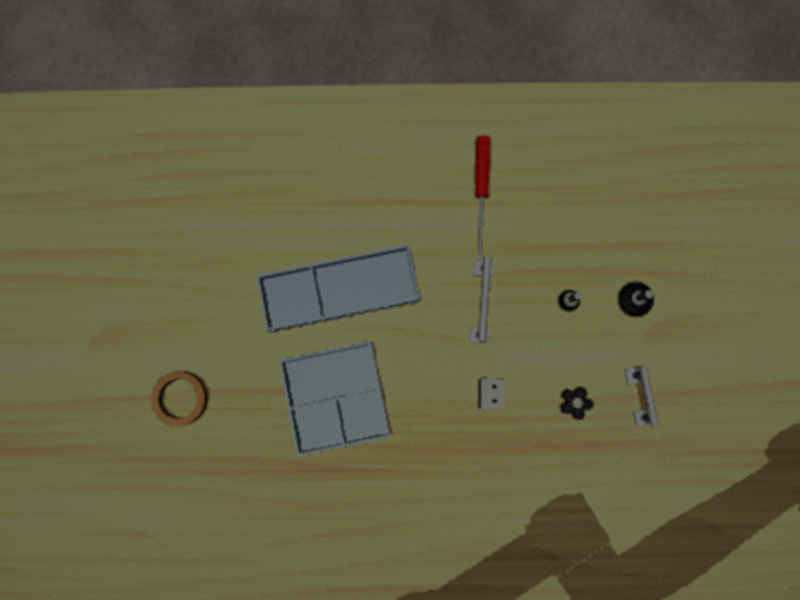

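View pics/scene0.png

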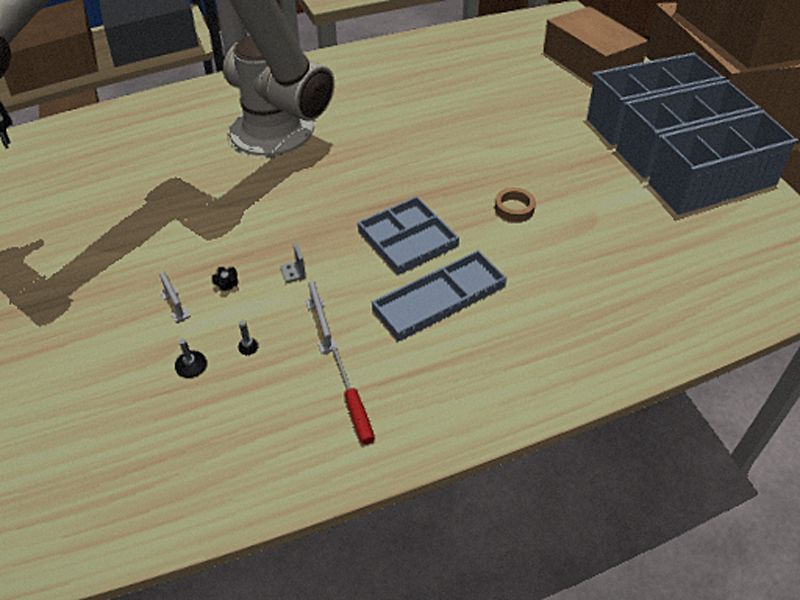

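The top view shows the long tray at about (340,288), the square tray at (336,397), the long handle's bar from (488,260) to (483,340), and the bracket at (491,393). The small foot is at (570,300), the large foot at (636,298), the short handle at (643,397) and the star knob at (577,402). In the scene view the bracket's upright is on its +y side, as described.

```bash
cat > m.py <<'E'
from h import *
c=arm.get_image("top"); im=c["image"]; hsv=cv2.cvtColor(im,cv2.COLOR_RGB2HSV).astype(int)
H,S,V=hsv[...,0],hsv[...,1],hsv[...,2]
roi=np.zeros(H.shape,bool); roi[150:295,150:430]=1
def blobs(m,amin):
    n,l,st,ce=cv2.connectedComponentsWithStats((m&roi).astype(np.uint8))
    return [(st[i],ce[i],np.argwhere(l==i)[:,::-1]) for i in range(1,n) if st[i][4]>=amin]
tr=(H>95)&(H<125)&(S>25)
k=cv2.morphologyEx((tr&roi).astype(np.uint8),cv2.MORPH_CLOSE,np.ones((3,3)))
for st,ce,p in blobs(k>0,500):
    q=px2plane(c,p,26)[:,:2].astype(np.float32); print("tray",st,cv2.minAreaRect(q),cv2.boxPoints(cv2.minAreaRect(q)).round().tolist())
gr=(S<60)&(V>85)
for st,ce,p in blobs(gr,8):
    q=px2plane(c,p,44)[:,:2].astype(np.float32); print("grey",st,ce.round(1),np.round(cv2.minAreaRect(q)[0]),np.round(cv2.minAreaRect(q)[1:][0]),cv2.minAreaRect(q)[2])
bl=(V<55)
for st,ce,p in blobs(bl,15):
    q=px2plane(c,p,6)[:,:2].astype(np.float32); print("black",st,ce.round(1),cv2.minEnclosingCircle(q))
o=im[:,:,::-1]
a=cv2.resize(o[155:280,295:425],None,fx=6,fy=6*0.8,interpolation=cv2.INTER_CUBIC); a=cv2.convertScaleAbs(a,alpha=1.5)
cv2.imwrite("pics/parts1.png",a)
E
python3 m.py
```

```text
tray [ 165  158  103   54 3544] ((636.85986328125, 149.2139129638672), (89.66942596435547, 239.6931610107422), 10.624041557312012) [[571.0, 259.0], [615.0, 23.0], [703.0, 40.0], [659.0, 275.0]]
tray [ 180  220   69   71 3556] ((468.6983642578125, 154.13421630859375), (145.70547485351562, 140.9705047607422), 11.329095840454102) [[383.0, 209.0], [411.0, 71.0], [554.0, 99.0], [526.0, 238.0]]
grey [303 150   6  27  93] [306.  165.4] [684. -67.] [12. 63.] 88.6163558959961
grey [ 164  156  105   57 3321] [217.2 183.9] [636. 148.] [ 93. 241.] 10.91480827331543
grey [300 164  17  56 316] [309.2 195.7] [615. -72.] [ 31. 133.] 85.01263427734375
grey [368 186   5   6  19] [370.1 188.6] [ 620. -220.] [11.  9.] 62.37103271484375
grey [405 187   6   7  11] [406.7 190.9] [ 614. -307.] [16.  9.] 24.18790054321289
grey [414 186   4   4  14] [415.5 187.7] [ 621. -328.] [7. 7.] 89.35931396484375
grey [362 191   6   4   8] [364.  193.2] [ 609. -204.] [14.  5.] 57.90093994140625
grey [ 178  218   72   74 3561] [214.2 254. ] [469. 154.] [150. 143.] 10.957612037658691
grey [329 227  12   6  25] [335.6 229.
[... 848 characters left out ...]
 13  98] [363.1 192.4] ((616.1530151367188, -211.9633331298828), 16.40561866760254)
black [181 232   6  28  33] [183.7 245.5] ((490.5985107421875, 229.8330078125), 33.28250503540039)
black [405 237   6   7  25] [407.8 239.8] ((497.1539001464844, -316.5701599121094), 8.097743034362793)
black [306 243   2  17  33] [306.5 251.2] ((474.27471923828125, -68.4037094116211), 19.29047203063965)
black [359 248  21  20 250] [368.  257.2] ((457.1122131347656, -217.5578155517578), 26.396686553955078)
black [411 265   5   5  20] [413.2 267. ] ((431.8253173828125, -326.0224304199219), 6.027303218841553)
black [188 268   4  19  22] [189.7 277.3] ((414.79266357421875, 214.88143920898438), 21.815317153930664)
```

View pics/parts1.png

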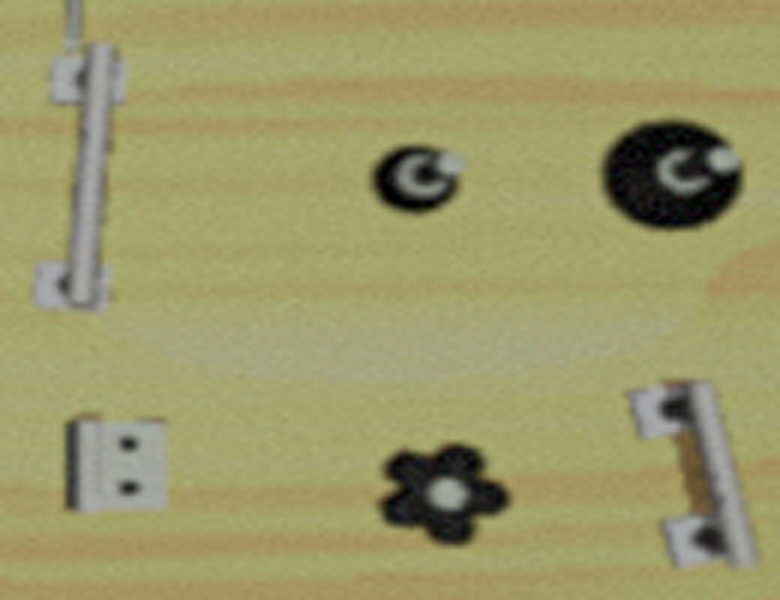

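The crop at 6× horizontal and 4.8× vertical confirms that the bases and stud tops agree. The bar ends are at crop (101,45)–(85,305) for the long handle and (703,385)–(742,565) for the short one. The bracket's upright top is at about (88,464). The tray sizes come out right at 242×89 and 146×141 mm. Next I'll compute the grasp points and the first move.

```bash
cat > go.py <<'E'
# usage: go.py X Y Z PHI(deg, tool-y heading, mod 180) : turn about tool z first, then the shift in the turned tool frame
import sys
from h import *
def go(x,y,z,phi):
    s=arm.read_state(); m=rotm(s["ee_rot"]); p=np.array(s["position"])
    cur=np.degrees(np.arctan2(m[1,1],m[0,1])); d=(phi-cur+90)%180-90
    f=np.radians(cur+d); yy=np.array([np.cos(f),np.sin(f)]); xx=np.array([-np.sin(f),np.cos(f)])
    e=np.array([x,y])-p[:2]
    print("clock %.1f"%s["clock"],"pos",p.round(1),"phi %.1f"%cur,"tilt",m[:2,2].round(3),"w %.1f"%s["gripper_width"],"grip %.0f"%s["grasp_force"],"F",s["contact_force"].round(1),"j6 %.2f"%s["joints"][5])
    print("turn wz %.1f deg; then tool shift mm x %.1f y %.1f z(down) %.1f"%(-d,e@xx,e@yy,p[2]-z))
if __name__=="__main__": go(*map(float,sys.argv[1:5]))
E
python3 - <<'E'
from h import *
c=arm.get_image("top")
pc=lambda a,z: px2plane(c,[[295+x/6-.4,155+y/4.8-.4] for x,y in a],z)[:,:2]
for n,a in(("long",[(101,45),(85,305)]),("short",[(703,385),(742,565)])):
    q=pc(a,49); d=q[0]-q[1]; print(n,q.mean(0).round(1),"len %.1f yaw %.1f"%(np.hypot(*d),np.degrees(np.arctan2(d[1],d[0]))))
print("bracket upright top",pc([(81,420),(81,508),(98,420),(98,508)],56).round(1).tolist(),"base",pc([(165,422),(165,508)],8).round(1).tolist())
print("stud tops",pc([(722,160),(452,163)],70).round(1).tolist())
E
python3 go.py 470 -318 160 98.6
```

```text
long [615.6 -75.9] len 129.2 yaw -4.2
short [ 465.5 -318. ] len 88.0 yaw 7.4
bracket upright top [[495.1, -67.6], [452.9, -66.7], [495.0, -74.2], [452.9, -73.2]] base [[494.2, -106.4], [451.2, -105.3]]
stud tops [[617.2, -318.2], [616.9, -212.9]]
clock 0.2 pos [ 174.3 -599.8  219.4] phi 106.2 tilt [-0.     0.001] w 85.5 grip 0 F [-0.2  0.1 -0.2] j6 -0.26
turn wz 7.6 deg; then tool shift mm x -334.5 y 234.4 z(down) 59.4
```

```bash
python3 -m pendant '[[0,0,0,0,0,8,0.06],[-0.034,0.0235,0.005,0,0,0,0.06],[-0.034,0.0235,0.005,0,0,0,0.06],[-0.034,0.0235,0.005,0,0,0,0.06],[-0.034,0.0235,0.005,0,0,0,0.06],[-0.034,0.0235,0.005,0,0,0,0.06],[-0.034,0.0235,0.005,0,0,0,0.06],[-0.034,0.0235,0.005,0,0,0,0.06],[-0.034,0.0235,0.005,0,0,0,0.06],[-0.034,0.0235,0.005,0,0,0,0.06],[-0.025,0.0235,0.005,0,0,0,0.06],[0,0,0,0,0,0,0.06]]'; python3 go.py 466 -318 50 98
python3 - <<'E'
from h import *
c=arm.get_image("wrist"); cv2.imwrite("pics/w1.png",c["image"][:,:,::-1])
E
```

```text
clock: 1.4
position: [470.4, -317.4, 169.1]
ee_rot: [-0.074, 0.997, 0.001, -0.001]
contact_force: [0.2, -0.0, -0.8]
gripper_width: 60.3
grasp_force: 0.0
clock 1.4 pos [ 470.4 -317.4  169.1] phi 98.5 tilt [-0.001  0.001] w 60.3 grip 0 F [ 0.2 -0.  -0.8] j6 -1.11
turn wz 0.5 deg; then tool shift mm x 4.5 y 0.1 z(down) 119.1
```

View pics/w1.png

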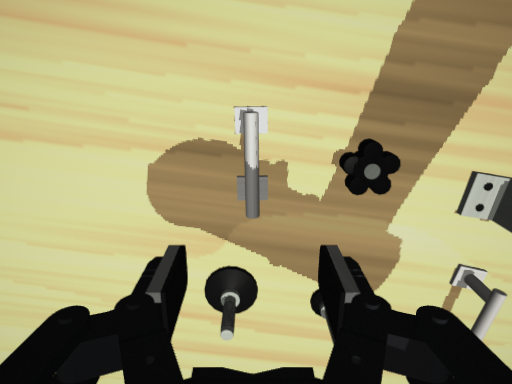

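The wrist view shows the short bar centred between the fingers (column 251), so I'll descend and grip.

```bash
python3 -m pendant '[[0.004,0,0.03,0,0,0,0.06],[0,0,0.03,0,0,0,0.06],[0,0,0.03,0,0,0,0.06],[0,0,0.02,0,0,0,0.06],[0,0,0.009,0,0,0,0.06],[0,0,0,0,0,0,0.06],[0,0,0,0,0,0,0],[0,0,0,0,0,0,0],[0,0,0,0,0,0,0],[0,0,0,0,0,0,0],[0,0,0,0,0,0,0],[0,0,0,0,0,0,0]]'; python3 go.py 503 161 160 11.3
```

```text
clock: 2.65
position: [464.6, -320.9, 51.3]
ee_rot: [-0.072, 0.997, -0.0, 0.0]
contact_force: [0.1, -0.3, 0.2]
gripper_width: 0.1
grasp_force: 0.0
clock 2.6 pos [ 464.6 -320.9   51.3] phi 98.2 tilt [ 0. -0.] w 0.1 grip 0 F [ 0.1 -0.3  0.2] j6 -1.11
turn wz 86.9 deg; then tool shift mm x 465.0 y 132.0 z(down) -108.7
```

The fingers closed on nothing, so I'll look.

Run:
```python
from h import *
a=arm.get_image("scene"); b=arm.get_image("wrist")
x=cv2.resize(a["image"][130:290,50:250,::-1],(500,400),interpolation=cv2.INTER_CUBIC); y=cv2.resize(b["image"][:,:,::-1],(300,225))
o=np.zeros((400,800,3),np.uint8); o[:,:500]=x; o[:225,500:]=y
cv2.imwrite("pics/s2.png",o)
```

```text
(no output)
```

View pics/s2.png

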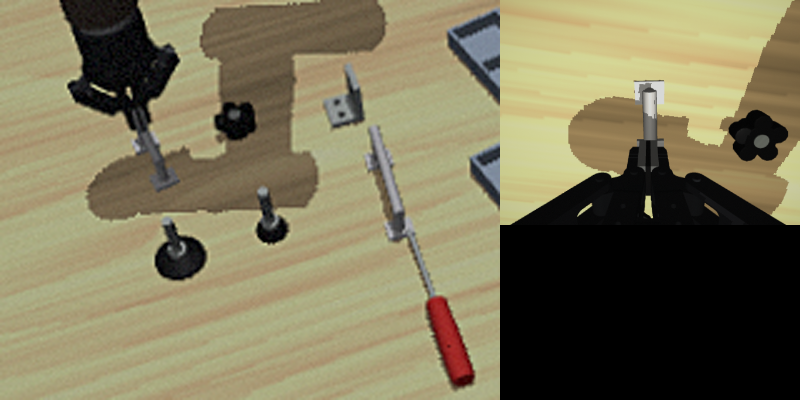

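The combined picture is ambiguous: the finger pads at about (635,160) and (662,160) seem to have the bar between them. I'll zoom in on the wrist and top views.

Run:
```python
from h import *
print(arm.read_state()["gripper_width"],arm.read_state()["grasp_force"])
a=arm.get_image("top"); b=arm.get_image("wrist")
x=cv2.resize(b["image"][110:350,130:380,::-1],(500,480),interpolation=cv2.INTER_CUBIC); y=cv2.resize(a["image"][215:295,380:440,::-1],(300,400),interpolation=cv2.INTER_CUBIC)
o=np.zeros((480,800,3),np.uint8); o[:,:500]=x; o[:400,500:]=y
cv2.imwrite("pics/s3.png",cv2.convertScaleAbs(o,alpha=1.4))
```

```text
-0.008870290523295608 0.0
```

View pics/s3.png

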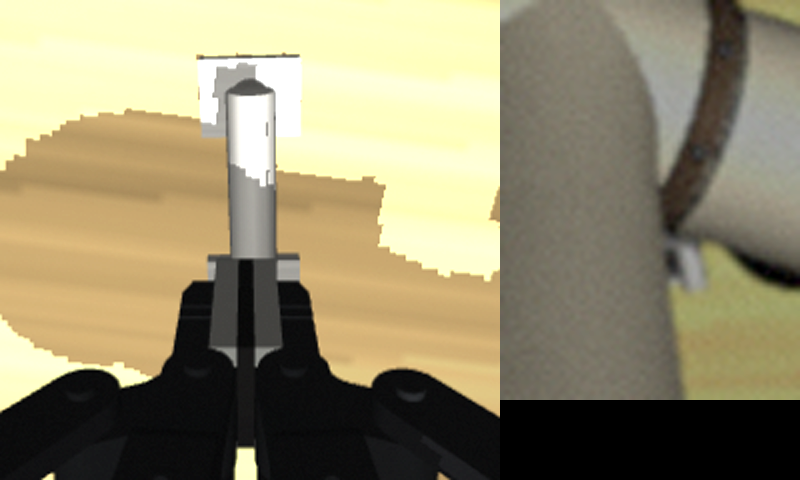

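The fingers occlude the bar rather than straddle it. I'll check the geometry by projecting the reported TCP and fingertips into the wrist picture.

Run:
```python
from h import *
b=arm.get_image("wrist"); s=arm.read_state()
print({k:v for k,v in b.items() if k!="image"}); print(s["position"],s["joints"].round(3))
m=rotm(s["ee_rot"]);p=np.array(s["position"])
Rc=rotm(b["rotation"]);
def proj(P):
    q=(np.array(P)-b["xyz"])@Rc; u=q[:2]/q[2]; u=u*(1+b["k1"]*(u@u)); return (u*b["fx"]+[b["cx"],b["cy"]]).round(1),q[2].round(1)
for n,P in(("tcp",p),("tip",p+25*m[:,2]),("barmid",[465.5,-318,50]),("bar near",[421.5,-324,44]),("bar far",[510,-312,44])): print(n,proj(P))
print("near end@50",px2plane(b,[[255,156]],50).round(1),"near end z12",px2plane(b,[[255,156]],12).round(1),"foot edge@5",px2plane(b,[[254,138]],5).round(1))
```

```text
{'fx': 345.0145153050747, 'fy': 345.0145153050747, 'cx': 252.41696645060134, 'cy': 186.682663308246, 'k1': 0.01804491304067675, 'xyz': array([ 382.02213613, -332.02425517,  204.47102784]), 'rotation': array([0.64584406, 0.74566385, 0.12367828, 0.10758516])}
[ 464.52635564 -320.88767504   51.0832574 ] [-0.318  0.462 -0.351 -0.    -0.758 -1.11 ]
tcp (array([251.1, 245.2]), np.float64(172.1))
tip (array([251.3, 223.9]), np.float64(195.7))
barmid (array([256.6, 246.6]), np.float64(173.5))
bar near (array([257.5, 157.7]), np.float64(164.9))
bar far (array([255.4, 312.8]), np.float64(193.7))
near end@50 [[ 419.4 -325.5   50. ]] near end z12 [[ 428.6 -324.    12. ]] foot edge@5 [[ 419.7 -325.8    5. ]]
```

Run:
```python
from h import *
b=arm.get_image("scene"); s=arm.read_state(); p=np.array(s["position"])
Rc=rotm(b["rotation"])
def proj(P):
    q=(np.array(P)-b["xyz"])@Rc; u=q[:2]/q[2]; u=u*(1+b["k1"]*(u@u)); return u*b["fx"]+[b["cx"],b["cy"]]
x0,y0=60,130
im=cv2.resize(b["image"][y0:y0+110,x0:x0+110,::-1],None,fx=5,fy=5,interpolation=cv2.INTER_CUBIC); im=cv2.convertScaleAbs(im,alpha=1.4)
for n,P,col in(("tcp",p,(0,0,255)),("tip",p-[0,0,25],(0,255,0)),("near",[421.5,-324,44],(255,0,0)),("far",[510,-312,44],(255,0,0)),("foot",[617,-318,70],(255,0,255)),("body",p+[0,0,48],(0,255,255))):
    q=(proj(P)-[x0,y0])*5; print(n,q.round()); cv2.circle(im,tuple(int(v) for v in q),4,col,1)
cv2.imwrite("pics/s4.png",im)
```

```text
tcp [236. 268.]
tip [246. 297.]
near [221. 228.]
far [268. 327.]
foot [284. 440.]
body [217. 211.]
```

View pics/s4.png

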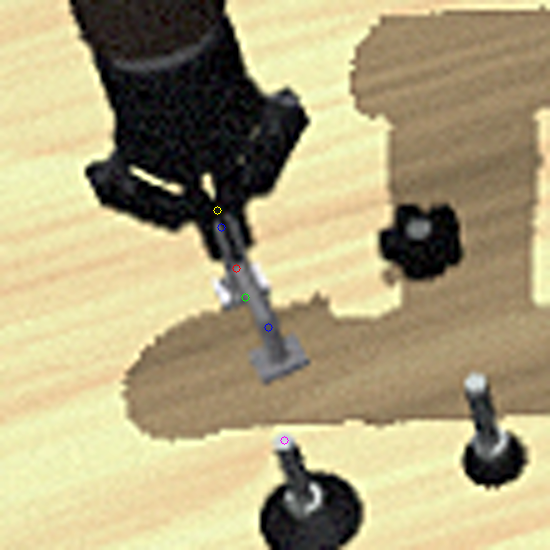

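The projection shows the real fingertips at about crop (235,257), where the nominal tip should be at (246,297). The fingers end about 35 mm short of the stated tip, so they closed above the bar. I'll open, go 30 mm lower, and close.

```bash
python3 -m pendant '[[0,0,0,0,0,0,0.05],[0,0,0,0,0,0,0.05],[0,0,0,0,0,0,0.05],[0,0.002,0,0,0,0,0.05],[0,0,0.01,0,0,0,0.05],[0,0,0.01,0,0,0,0.05],[0,0,0.01,0,0,0,0.05],[0,0,0,0,0,0,0.05],[0,0,0,0,0,0,0],[0,0,0,0,0,0,0],[0,0,0,0,0,0,0],[0,0,0,0,0,0,0]]'; python3 go.py 503 161 160 11.3
python3 - <<'E'
from h import *
b=arm.get_image("wrist")
cv2.imwrite("pics/w5.png",b["image"][:,:,::-1])
E
```

```text
clock: 4.15
position: [464.6, -319.1, 21.6]
ee_rot: [-0.072, 0.997, -0.0, 0.001]
contact_force: [0.5, -0.6, 1.5]
gripper_width: 9.6
grasp_force: 58.4
clock 4.2 pos [ 464.6 -319.1   21.6] phi 98.2 tilt [ 0.001 -0.   ] w 9.6 grip 58 F [ 0.5 -0.6  1.5] j6 -1.11
turn wz 86.9 deg; then tool shift mm x 463.2 y 131.7 z(down) -138.4
```

View pics/w5.png

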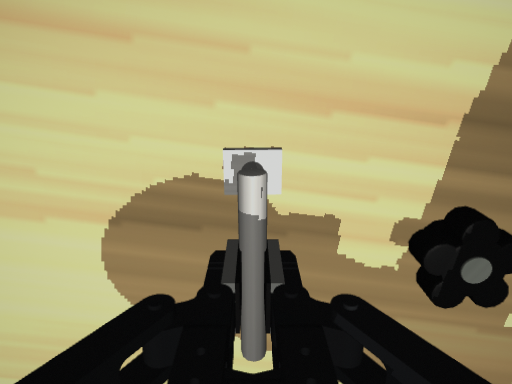

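It's gripping at 58 N with the bar between the pads. I'll do a small lift test first.

```bash
python3 -m pendant '[[0,0,-0.005,0,0,0,0],[0,0,-0.01,0,0,0,0],[0,0,-0.02,0,0,0,0],[0,0,-0.03,0,0,0,0],[0,0,-0.03,0,0,0,0],[0,0,-0.03,0,0,0,0],[0,0,0,0,0,0,0]]'; python3 go.py 503 161 160 11.3
python3 - <<'E'
from h import *
b=arm.get_image("wrist");a=arm.get_image("scene")
o=np.zeros((384,800,3),np.uint8); o[:,:400]=b["image"][:,50:450,::-1]; o[:,400:]=cv2.resize(a["image"][80:240,50:217,::-1],(400,384),interpolation=cv2.INTER_CUBIC)
cv2.imwrite("pics/w6.png",o)
E
```

```text
clock: 4.9
position: [467.0, -320.3, 151.9]
ee_rot: [-0.072, 0.997, -0.003, 0.005]
contact_force: [0.3, -1.2, -0.3]
gripper_width: 9.4
grasp_force: 58.5
clock 4.9 pos [ 467.  -320.3  151.9] phi 98.3 tilt [ 0.01  -0.005] w 9.4 grip 59 F [ 0.3 -1.2 -0.3] j6 -1.11
turn wz 87.0 deg; then tool shift mm x 464.9 y 129.6 z(down) -8.1
```

View pics/w6.png

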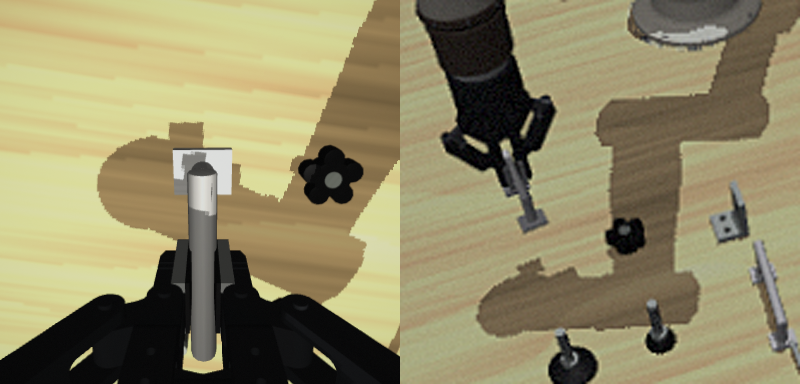

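It holds firmly. A bar at 44 mm corresponds to a reported TCP z of 21.6, so I'll use that reference for the other grasps. Joint 6 would pass its range at +87°, so I'll turn -93° instead.

```bash
sed -i 's/d=(phi-cur+90)%180-90/d=(phi-cur+90)%180-90; j6=(cur+d)*np.pi\/180; j6=(j6-np.pi-np.arctan2(y,x)+np.pi)%(2*np.pi)-np.pi; nj=s["joints"][5]+np.radians(d)-(np.arctan2(y,x)-s["joints"][0]); d=d-180*np.sign(d) if abs(nj)>2.9 else d/' go.py
python3 -m pendant '[[0,0,0,0,0,-8.5,0],[0,0,0,0,0,-8.5,0],[0,0,0,0,0,-8.5,0],[0,0,0,0,0,-8.5,0],[0,0,0,0,0,-8.5,0],[0,0,0,0,0,-8.5,0],[0,0,0,0,0,-8.5,0],[0,0,0,0,0,-8.5,0],[0,0,0,0,0,-8.5,0],[0,0,0,0,0,-8.5,0],[0,0,0,0,0,-8,0],[0,0,0,0,0,0,0]]' && python3 -m pendant '[[-0.02,-0.006,0,0,0,0,0],[-0.04,-0.011,0,0,0,0,0],[-0.04,-0.011,0,0,0,0,0],[-0.04,-0.011,0,0,0,0,0],[-0.04,-0.011,0,0,0,0,0],[-0.04,-0.011,0,0,0,0,0],[-0.04,-0.011,0,0,0,0,0],[-0.04,-0.011,0,0,0,0,0],[-0.04,-0.011,0,0,0,0,0],[-0.04,-0.011,0,0,0,0,0],[-0.04,-0.011,0,0,0,0,0],[-0.03,-0.008,0,0,0,0,0]]'; python3 go.py 503 161 26 11.3
```

```text
clock: 6.2
position: [463.2, -318.5, 144.6]
ee_rot: [0.773, -0.635, -0.002, 0.0]
contact_force: [0.2, -0.0, -1.2]
gripper_width: 9.8
grasp_force: 58.4
clock: 7.4
position: [497.9, 148.7, 145.4]
ee_rot: [0.772, -0.636, -0.0, 0.001]
contact_force: [0.5, 0.6, -1.1]
gripper_width: 9.6
grasp_force: 58.5
clock 7.4 pos [497.9 148.7 145.4] phi -168.9 tilt [-0.001 -0.001] w 9.6 grip 58 F [ 0.5  0.6 -1.1] j6 -0.41
turn wz -0.2 deg; then tool shift mm x -11.1 y -7.4 z(down) 119.4
```

```bash
python3 -m pendant '[[-0.01,-0.006,0.02,0,0,0,0],[0,0,0.03,0,0,0,0],[0,0,0.03,0,0,0,0],[0,0,0.015,0,0,0,0],[0,0,0,0,0,0,0],[0,0,0,0,0,0,0]]'; python3 go.py 503 161 26 11.3
```

```text
clock: 8.0
position: [502.4, 157.5, 51.0]
ee_rot: [0.772, -0.635, 0.0, 0.0]
contact_force: [-0.0, -0.0, -0.1]
gripper_width: 9.4
grasp_force: 58.6
clock 8.0 pos [502.4 157.5  51. ] phi -168.9 tilt [-0.001 -0.001] w 9.4 grip 59 F [-0.  -0.  -0.1] j6 -0.42
turn wz -0.2 deg; then tool shift mm x -3.3 y -1.2 z(down) 25.0
```

```bash
python3 -m pendant '[[-0.003,-0.001,0.01,0,0,0,0],[0,0,0.01,0,0,0,0],[0,0,0.004,0,0,0,0],[0,0,0.001,0,0,0,0],[0,0,0,0,0,0,0],[0,0,0,0,0,0,0]]' && python3 -m pendant '[[0,0,0,0,0,0,0.03],[0,0,0,0,0,0,0.03],[0,0,0,0,0,0,0.03],[0,0,0,0,0,0,0.03],[0,0,-0.01,0,0,0,0.03],[0,0,-0.03,0,0,0,0.03],[0,0,-0.04,0,0,0,0.03],[0,0,-0.04,0,0,0,0.03],[0,0,-0.01,0,0,0,0.03],[0,0,0,0,0,0,0.03]]'; python3 go.py 474 -71 140 88.6
```

```text
clock: 8.6
position: [503.0, 160.8, 26.3]
ee_rot: [0.773, -0.635, 0.0, -0.0]
contact_force: [0.1, 0.6, -0.5]
gripper_width: 9.7
grasp_force: 58.7
clock: 9.6
position: [503.8, 161.4, 158.8]
ee_rot: [0.773, -0.635, 0.001, -0.003]
contact_force: [0.2, -0.4, -0.2]
gripper_width: 29.8
grasp_force: 0.0
clock 9.6 pos [503.8 161.4 158.8] phi -168.8 tilt [0.005 0.003] w 29.8 grip 0 F [ 0.2 -0.4 -0.2] j6 -0.42
turn wz -77.4 deg; then tool shift mm x -24.1 y 233.0 z(down) 18.8
```

```bash
python3 -m pendant '[[0,0,0,0,0,-8.58,0.05],[0,0,0,0,0,-8.58,0.05],[0,0,0,0,0,-8.58,0.05],[0,0,0,0,0,-8.58,0.05],[0,0,0,0,0,-8.58,0.05],[0,0,0,0,0,-8.58,0.05],[0,0,0,0,0,-8.58,0.05],[0,0,0,0,0,-8.58,0.05],[0,0,0,0,0,-8.58,0.05],[0,0,0,0,0,0,0.05]]' && python3 -m pendant '[[-0.003,0.03,0.003,0,0,0,0.05],[-0.003,0.04,0.003,0,0,0,0.05],[-0.004,0.04,0.003,0,0,0,0.05],[-0.004,0.04,0.003,0,0,0,0.05],[-0.004,0.04,0.003,0,0,0,0.05],[-0.004,0.03,0.003,0,0,0,0.05],[-0.002,0.013,0.001,0,0,0,0.05],[0,0,0,0,0,0,0.05],[0,0,0,0,0,0,0.05]]'; python3 go.py 474 -71 24 88.6
```

```text
clock: 10.6
position: [501.8, 160.1, 154.4]
ee_rot: [1.0, -0.014, -0.002, 0.001]
contact_force: [-0.6, 0.4, 0.1]
gripper_width: 50.0
grasp_force: 0.0
clock: 11.5
position: [472.5, -71.3, 136.8]
ee_rot: [1.0, -0.014, -0.0, 0.0]
contact_force: [-0.4, 0.6, 1.0]
gripper_width: 50.0
grasp_force: 0.0
clock 11.5 pos [472.5 -71.3 136.8] phi -91.7 tilt [-0. -0.] w 50.0 grip 0 F [-0.4  0.6  1. ] j6 1.35
turn wz -0.3 deg; then tool shift mm x 1.5 y -0.3 z(down) 112.8
```

```bash
python3 -m pendant '[[0.002,0,0.03,0,0,0,0.05],[0,0,0.03,0,0,0,0.05],[0,0,0.03,0,0,0,0.05],[0,0,0.02,0,0,0,0.05],[0,0,0.003,0,0,0,0.05],[0,0,0,0,0,0,0.05],[0,0,0,0,0,0,0],[0,0,0,0,0,0,0],[0,0,0,0,0,0,0],[0,0,0,0,0,0,0]]' && python3 -m pendant '[[0,0,-0.005,0,0,0,0],[0,0,-0.01,0,0,0,0],[0,0,-0.03,0,0,0,0],[0,0,-0.04,0,0,0,0],[0,0,-0.03,0,0,0,0],[0,0,-0.005,0,0,0,0],[0,0,0,0,0,0,0]]'; python3 go.py 422.5 196.7 140 101.3
```

```text
clock: 12.5
position: [475.4, -71.4, 25.3]
ee_rot: [1.0, -0.014, 0.001, -0.0]
contact_force: [-1.3, 1.4, 6.3]
gripper_width: 6.5
grasp_force: 61.1
clock: 13.2
position: [474.5, -71.5, 145.1]
ee_rot: [1.0, -0.014, 0.001, -0.0]
contact_force: [-0.5, 0.2, -1.3]
gripper_width: 6.4
grasp_force: 60.2
clock 13.2 pos [474.5 -71.5 145.1] phi -91.6 tilt [0.002 0.001] w 6.4 grip 60 F [-0.5  0.2 -1.3] j6 1.35
turn wz -12.9 deg; then tool shift mm x 1.6 y -273.2 z(down) 5.1
```

```bash
python3 -m pendant '[[0,0,0,0,0,-6.5,0],[0,0,0,0,0,-6.4,0],[0,-0.03,0,0,0,0,0],[0,-0.04,0,0,0,0,0],[0,-0.04,0,0,0,0,0],[0,-0.04,0,0,0,0,0],[0,-0.04,0,0,0,0,0],[0,-0.04,0,0,0,0,0],[0.001,-0.03,0,0,0,0,0],[0.001,-0.013,0,0,0,0,0],[0,0,0,0,0,0,0],[0,0,0,0,0,0,0]]' && python3 -m pendant '[[0,0,0.03,0,0,0,0],[0,0,0.03,0,0,0,0],[0,0,0.02,0,0,0,0],[0,0,0,0,0,0,0],[0,0,0,0,0,0,0]]'; python3 go.py 422.5 196.7 30 101.3
```

```text
clock: 14.4
position: [422.0, 195.5, 143.0]
ee_rot: [0.995, 0.098, -0.001, 0.001]
contact_force: [-0.2, -0.7, -0.4]
gripper_width: 6.5
grasp_force: 60.2
clock: 14.9
position: [423.1, 195.6, 64.2]
ee_rot: [0.995, 0.098, -0.0, 0.0]
contact_force: [0.1, 0.4, -0.6]
gripper_width: 6.5
grasp_force: 60.1
clock 14.9 pos [423.1 195.6  64.2] phi -78.7 tilt [-0.    -0.001] w 6.5 grip 60 F [ 0.1  0.4 -0.6] j6 0.98
turn wz -0.0 deg; then tool shift mm x -0.4 y -1.2 z(down) 34.2
```

Next I'll set the bracket down, release it, and lift clear. The small foot follows, with the TCP at (617,-212).

```bash
python3 -m pendant '[[0,-0.001,0.02,0,0,0,0],[0,0,0.01,0,0,0,0],[0,0,0.004,0,0,0,0],[0,0,0,0,0,0,0],[0,0,0,0,0,0,0]]' && python3 -m pendant '[[0,0,0,0,0,0,0.025],[0,0,0,0,0,0,0.025],[0,0,0,0,0,0,0.025],[0,0,0,0,0,0,0.025],[0,0,-0.01,0,0,0,0.025],[0,0,-0.03,0,0,0,0.025],[0,0,-0.04,0,0,0,0.025],[0,0,-0.04,0,0,0,0.025],[0,0,-0.01,0,0,0,0.025],[0,0,0,0,0,0,0.05]]'; python3 go.py 617 -212.5 140 90
python3 - <<'E'
from h import *
a=arm.get_image("scene")
cv2.imwrite("pics/s7.png",cv2.resize(a["image"][90:270,170:400,::-1],None,fx=3,fy=3,interpolation=cv2.INTER_CUBIC))
E
```

```text
clock: 15.4
position: [423.0, 197.8, 30.8]
ee_rot: [0.995, 0.099, 0.001, -0.0]
contact_force: [-0.2, -0.3, -0.8]
gripper_width: 6.8
grasp_force: 60.2
clock: 16.4
position: [423.4, 198.3, 162.6]
ee_rot: [0.995, 0.099, 0.002, -0.002]
contact_force: [0.3, -0.3, 0.5]
gripper_width: 38.2
grasp_force: 0.0
clock 16.4 pos [423.4 198.3 162.6] phi -78.7 tilt [0.004 0.004] w 38.2 grip 0 F [ 0.3 -0.3  0.5] j6 0.98
turn wz 11.3 deg; then tool shift mm x 193.6 y 410.8 z(down) 22.6
```

View pics/s7.png

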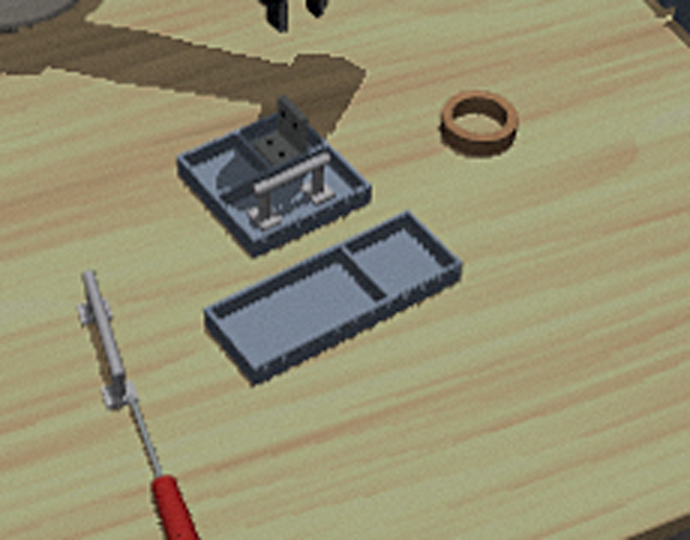

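The picture shows the short handle standing in the long bay at (290,185) and the bracket flat in its square bay at (280,145). Now the small foot.

```bash
python3 -m pendant '[[0.007,0.028,0.002,0,0,0,0.05],[0.01,0.04,0.002,0,0,0,0.05],[0.01,0.04,0.002,0,0,0,0.05],[0.01,0.04,0.002,0,0,0,0.05],[0.01,0.04,0.002,0,0,0,0.05],[0.01,0.04,0.002,0,0,0,0.05],[0.01,0.04,0.002,0,0,0,0.05],[0.01,0.04,0.002,0,0,0,0.05],[0.01,0.04,0.002,0,0,0,0.05],[0.01,0.04,0.002,0,0,0,0.05],[0.01,0.04,0.002,0,0,0,0.05],[0.002,0.012,0,0,0,0,0.05]]' && python3 -m pendant '[[0,0,0,0,0,0,0.05],[0,0,0,0,0,0,0.05],[0,0,0.02,0,0,0,0.05]]'; python3 go.py 617 -212.5 24 -78.7
```

```text
clock: 17.65
position: [615.3, -215.7, 134.3]
ee_rot: [0.995, 0.097, -0.003, -0.0]
contact_force: [-1.0, 0.5, 0.1]
gripper_width: 50.0
grasp_force: 0.0
clock: 17.95
position: [617.3, -211.6, 120.6]
ee_rot: [0.995, 0.1, 0.003, 0.001]
contact_force: [-0.8, -0.6, 0.0]
gripper_width: 49.9
grasp_force: 0.0
clock 17.9 pos [ 617.3 -211.6  120.6] phi -78.6 tilt [ 0.005 -0.001] w 49.9 grip 0 F [-0.8 -0.6  0. ] j6 1.85
turn wz 0.1 deg; then tool shift mm x -0.4 y 0.8 z(down) 96.6
```

```bash
python3 -m pendant '[[0,0.001,0.03,0,0,0,0.05],[0,0,0.03,0,0,0,0.05],[0,0,0.025,0,0,0,0.05],[0,0,0.008,0,0,0,0.05],[0,0,0,0,0,0,0.05],[0,0,0,0,0,0,0.05],[0,0,0,0,0,0,0],[0,0,0,0,0,0,0],[0,0,0,0,0,0,0],[0,0,0,0,0,0,0]]' && python3 -m pendant '[[0,0,-0.005,0,0,0,0],[0,0,-0.01,0,0,0,0],[0,0,-0.03,0,0,0,0],[0,0,-0.04,0,0,0,0],[0,0,-0.03,0,0,0,0],[0,0,-0.015,0,0,0,0],[0,0,0,0,0,0,0]]'; python3 go.py 439.4 112.4 155 101.3
```

```text
clock: 18.95
position: [616.7, -213.7, 26.3]
ee_rot: [0.995, 0.099, 0.001, 0.0]
contact_force: [-0.6, 0.5, 4.9]
gripper_width: 10.7
grasp_force: 58.4
clock: 19.65
position: [617.6, -214.0, 158.9]
ee_rot: [0.995, 0.099, 0.003, 0.001]
contact_force: [0.2, 0.6, -1.7]
gripper_width: 10.2
grasp_force: 58.4
clock 19.6 pos [ 617.6 -214.   158.9] phi -78.7 tilt [ 0.007 -0.001] w 10.2 grip 58 F [ 0.2  0.6 -1.7] j6 1.85
turn wz 0.0 deg; then tool shift mm x -110.8 y -355.0 z(down) 3.9
```

```bash
python3 -m pendant '[[-0.008,-0.025,0,0,0,0,0],[-0.0125,-0.04,0,0,0,0,0],[-0.0125,-0.04,0,0,0,0,0],[-0.0125,-0.04,0,0,0,0,0],[-0.0125,-0.04,0,0,0,0,0],[-0.0125,-0.04,0,0,0,0,0],[-0.0125,-0.04,0,0,0,0,0],[-0.0125,-0.04,0,0,0,0,0],[-0.01,-0.03,0,0,0,0,0],[-0.006,-0.02,0,0,0,0,0],[0,0,0,0,0,0,0],[0,0,0,0,0,0,0]]' && python3 -m pendant '[[0,0,0.03,0,0,0,0],[0,0,0.03,0,0,0,0],[0,0,0.02,0,0,0,0],[0,0,0,0,0,0,0],[0,0,0,0,0,0,0]]'; python3 go.py 439.4 112.4 31 101.3
```

```text
clock: 20.85
position: [436.5, 112.5, 154.5]
ee_rot: [0.995, 0.099, -0.001, 0.0]
contact_force: [0.3, 0.2, -0.7]
gripper_width: 10.4
grasp_force: 58.5
clock: 21.35
position: [437.5, 111.9, 75.1]
ee_rot: [0.995, 0.098, -0.0, 0.0]
contact_force: [0.3, -0.4, -0.7]
gripper_width: 10.1
grasp_force: 58.5
clock 21.4 pos [437.5 111.9  75.1] phi -78.7 tilt [-0.001 -0.001] w 10.1 grip 59 F [ 0.3 -0.4 -0.7] j6 1.15
turn wz -0.0 deg; then tool shift mm x 2.0 y -0.1 z(down) 44.1
```

```bash
python3 -m pendant '[[0.001,0,0.02,0,0,0,0],[0,0,0.015,0,0,0,0],[0,0,0.006,0,0,0,0],[0,0,0.003,0,0,0,0],[0,0,0,0,0,0,0],[0,0,0,0,0,0,0]]' && python3 -m pendant '[[0,0,0,0,0,0,0.028],[0,0,0,0,0,0,0.028],[0,0,0,0,0,0,0.028],[0,0,0,0,0,0,0.028],[0,0,-0.01,0,0,0,0.028],[0,0,-0.03,0,0,0,0.028],[0,0,-0.04,0,0,0,0.028],[0,0,-0.04,0,0,0,0.028],[0,0,-0.01,0,0,0,0.028],[0,0,0,0,0,0,0.05]]'; python3 go.py 617.5 -318 150 101.3
```

```text
clock: 21.95
position: [438.6, 113.2, 31.9]
ee_rot: [0.995, 0.099, 0.001, -0.0]
contact_force: [-0.4, -0.4, 0.1]
gripper_width: 10.4
grasp_force: 58.5
clock: 22.95
position: [438.9, 113.5, 163.5]
ee_rot: [0.995, 0.099, 0.002, -0.001]
contact_force: [0.4, -0.3, -0.7]
gripper_width: 41.2
grasp_force: 0.0
clock 22.9 pos [438.9 113.5 163.5] phi -78.7 tilt [0.005 0.003] w 41.2 grip 0 F [ 0.4 -0.3 -0.7] j6 1.16
turn wz 0.0 deg; then tool shift mm x 90.5 y 458.1 z(down) 13.5
```

```bash
python3 -m pendant '[[0.006,0.028,0.001,0,0,0,0.05],[0.008,0.04,0.001,0,0,0,0.05],[0.008,0.04,0.001,0,0,0,0.05],[0.008,0.04,0.001,0,0,0,0.05],[0.008,0.04,0.001,0,0,0,0.05],[0.008,0.04,0.001,0,0,0,0.05],[0.008,0.04,0.001,0,0,0,0.05],[0.008,0.04,0.001,0,0,0,0.05],[0.008,0.04,0.001,0,0,0,0.05],[0.008,0.04,0.001,0,0,0,0.05],[0.008,0.04,0.001,0,0,0,0.05],[0.004,0.03,0,0,0,0,0.05]]' && python3 -m pendant '[[0,0,0,0,0,0,0.05],[0,0,0,0,0,0,0.05],[0,0,0.02,0,0,0,0.05],[0,0,0,0,0,0,0.05]]'; python3 go.py 617.5 -318 26 101.3
```

```text
clock: 24.15
position: [615.6, -320.4, 146.8]
ee_rot: [0.995, 0.098, -0.002, -0.001]
contact_force: [0.4, 0.4, -0.1]
gripper_width: 50.3
grasp_force: 0.0
clock: 24.55
position: [613.8, -316.4, 126.6]
ee_rot: [0.995, 0.099, -0.003, -0.002]
contact_force: [-0.4, -0.8, -1.1]
gripper_width: 50.1
grasp_force: 0.0
clock 24.6 pos [ 613.8 -316.4  126.6] phi -78.7 tilt [-0.007  0.003] w 50.1 grip 0 F [-0.4 -0.8 -1.1] j6 2.01
turn wz 0.0 deg; then tool shift mm x 3.3 y 2.3 z(down) 100.6
```

```bash
python3 -m pendant '[[0.002,0.002,0.03,0,0,0,0.05],[0,0,0.03,0,0,0,0.05],[0,0,0.03,0,0,0,0.05],[0,0,0.01,0,0,0,0.05],[0,0,0,0,0,0,0.05],[0,0,0,0,0,0,0.05],[0,0,0,0,0,0,0],[0,0,0,0,0,0,0],[0,0,0,0,0,0,0],[0,0,0,0,0,0,0]]' && python3 -m pendant '[[0,0,-0.005,0,0,0,0],[0,0,-0.01,0,0,0,0],[0,0,-0.03,0,0,0,0],[0,0,-0.04,0,0,0,0],[0,0,-0.03,0,0,0,0],[0,0,-0.015,0,0,0,0],[0,0,0,0,0,0,0]]'; python3 go.py 622.8 224.7 155 101.3
```

```text
clock: 25.55
position: [619.0, -320.2, 31.3]
ee_rot: [0.995, 0.099, 0.001, 0.0]
contact_force: [-0.7, 1.6, 3.2]
gripper_width: 9.8
grasp_force: 58.4
clock: 26.25
position: [620.0, -320.9, 164.2]
ee_rot: [0.995, 0.099, 0.003, 0.002]
contact_force: [0.2, 0.6, -2.1]
gripper_width: 10.0
grasp_force: 58.5
clock 26.2 pos [ 620.  -320.9  164.2] phi -78.7 tilt [ 0.007 -0.002] w 10.0 grip 58 F [ 0.2  0.6 -2.1] j6 2.01
turn wz 0.0 deg; then tool shift mm x 109.7 y -534.4 z(down) 9.2
```

```bash
python3 -m pendant '[[0.005,-0.025,0,0,0,0,0],[0.009,-0.044,0,0,0,0,0],[0.009,-0.044,0,0,0,0,0],[0.009,-0.044,0,0,0,0,0],[0.009,-0.044,0,0,0,0,0],[0.009,-0.044,0,0,0,0,0],[0.009,-0.044,0,0,0,0,0],[0.009,-0.044,0,0,0,0,0],[0.009,-0.044,0,0,0,0,0],[0.009,-0.044,0,0,0,0,0],[0.009,-0.044,0,0,0,0,0],[0.009,-0.04,0,0,0,0,0]]' && python3 -m pendant '[[0.005,-0.025,0,0,0,0,0],[0,0,0,0,0,0,0],[0,0,0.02,0,0,0,0],[0,0,0.03,0,0,0,0],[0,0,0.02,0,0,0,0],[0,0,0,0,0,0,0],[0,0,0,0,0,0,0]]'; python3 go.py 622.8 224.7 36 101.3
```

```text
clock: 27.45
position: [620.2, 197.2, 158.6]
ee_rot: [0.995, 0.099, -0.001, 0.0]
contact_force: [0.9, -1.0, -1.0]
gripper_width: 10.1
grasp_force: 58.6
clock: 28.15
position: [621.3, 220.0, 89.8]
ee_rot: [0.995, 0.098, -0.001, 0.001]
contact_force: [0.5, -0.2, -0.1]
gripper_width: 9.7
grasp_force: 58.6
clock 28.1 pos [621.3 220.   89.8] phi -78.7 tilt [-0.001 -0.001] w 9.7 grip 59 F [ 0.5 -0.2 -0.1] j6 1.18
turn wz -0.0 deg; then tool shift mm x 2.4 y -4.3 z(down) 53.8
```

```bash
python3 -m pendant '[[0.002,-0.004,0.02,0,0,0,0],[0,0,0.02,0,0,0,0],[0,0,0.01,0,0,0,0],[0,0,0.003,0,0,0,0],[0,0,0,0,0,0,0],[0,0,0,0,0,0,0]]' && python3 -m pendant '[[0,0,0,0,0,0,0.028],[0,0,0,0,0,0,0.028],[0,0,0,0,0,0,0.028],[0,0,0,0,0,0,0.028],[0,0,-0.01,0,0,0,0.028],[0,0,-0.03,0,0,0,0.028],[0,0,-0.04,0,0,0,0.028],[0,0,-0.03,0,0,0,0.028],[0,0,-0.01,0,0,0,0.028],[0,0,0,0,0,0,0.05]]'; python3 go.py 615.6 -75.9 140 85.8
```

```text
clock: 28.75
position: [623.4, 225.6, 38.5]
ee_rot: [0.995, 0.099, 0.001, -0.0]
contact_force: [-0.1, 0.0, -1.0]
gripper_width: 9.8
grasp_force: 58.6
clock: 29.75
position: [623.4, 225.8, 159.8]
ee_rot: [0.995, 0.099, 0.002, -0.001]
contact_force: [0.8, 0.5, 0.2]
gripper_width: 41.2
grasp_force: 0.0
clock 29.8 pos [623.4 225.8 159.8] phi -78.7 tilt [0.004 0.003] w 41.2 grip 0 F [0.8 0.5 0.2] j6 1.18
turn wz 15.5 deg; then tool shift mm x 14.4 y 301.5 z(down) 19.8
```

```bash
python3 -m pendant '[[0,0,0,0,0,7.8,0.05],[0,0,0,0,0,7.7,0.05],[0.001,0.03,0.002,0,0,0,0.05],[0.002,0.04,0.002,0,0,0,0.05],[0.002,0.04,0.002,0,0,0,0.05],[0.002,0.04,0.002,0,0,0,0.05],[0.002,0.04,0.002,0,0,0,0.05],[0.002,0.04,0.002,0,0,0,0.05],[0.002,0.04,0.002,0,0,0,0.05],[0.001,0.03,0.002,0,0,0,0.05],[0,0.001,0,0,0,0,0.05],[0,0,0,0,0,0,0.05]]' && python3 -m pendant '[[0,0,0.02,0,0,0,0.05],[0,0,0,0,0,0,0.05],[0,0,0,0,0,0,0.05]]'; python3 go.py 615.6 -75.9 23 85.8
python3 - <<'E'
from h import *
b=arm.get_image("wrist");a=arm.get_image("scene")
o=np.zeros((384,800,3),np.uint8); o[:,:400]=b["image"][:,50:450,::-1]; o[:,400:]=cv2.resize(a["image"][110:270,180:347,::-1],(400,384),interpolation=cv2.INTER_CUBIC)
cv2.imwrite("pics/w8.png",o)
E
```

```text
clock: 30.95
position: [613.5, -76.6, 139.4]
ee_rot: [0.999, -0.037, -0.002, 0.0]
contact_force: [-0.5, 0.7, 0.2]
gripper_width: 50.0
grasp_force: 0.0
clock: 31.25
position: [614.3, -75.0, 120.6]
ee_rot: [0.999, -0.036, -0.001, 0.0]
contact_force: [-0.2, 0.4, 1.0]
gripper_width: 49.7
grasp_force: 0.0
clock 31.2 pos [614.3 -75.  120.6] phi -94.1 tilt [-0.002 -0.   ] w 49.7 grip 0 F [-0.2  0.4  1. ] j6 1.36
turn wz 0.1 deg; then tool shift mm x 1.4 y 0.8 z(down) 97.6
```

View pics/w8.png

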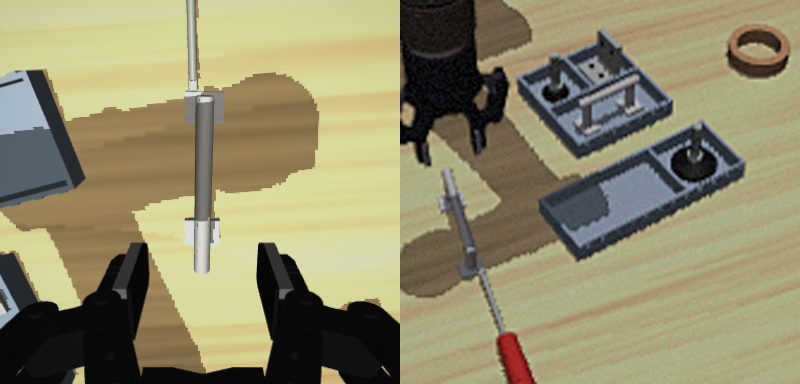

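The scene half shows both feet, the bracket and the short handle upright in their bays. The wrist half shows the long bar centred at column 203, with the screwdriver tip just clear of its foot. I'll grip and lift.

```bash
python3 -m pendant '[[0.001,0,0.03,0,0,0,0.05],[0,0,0.03,0,0,0,0.05],[0,0,0.027,0,0,0,0.05],[0,0,0.01,0,0,0,0.05],[0,0,0,0,0,0,0.05],[0,0,0,0,0,0,0.05],[0,0,0,0,0,0,0],[0,0,0,0,0,0,0],[0,0,0,0,0,0,0],[0,0,0,0,0,0,0]]' && python3 -m pendant '[[0,0,-0.005,0,0,0,0],[0,0,-0.01,0,0,0,0],[0,0,-0.03,0,0,0,0],[0,0,-0.04,0,0,0,0],[0,0,-0.03,0,0,0,0],[0,0,-0.015,0,0,0,0],[0,0,0,0,0,0,0]]'; python3 go.py 644.7 107.5 150 10.6
```

```text
clock: 32.35
position: [616.3, -75.9, 25.4]
ee_rot: [0.999, -0.036, 0.001, -0.0]
contact_force: [-1.8, 0.6, 5.4]
gripper_width: 9.3
grasp_force: 58.6
clock: 33.05
position: [617.0, -76.0, 157.5]
ee_rot: [0.999, -0.036, 0.003, -0.0]
contact_force: [-0.4, 0.9, -1.9]
gripper_width: 9.1
grasp_force: 58.7
clock 33.0 pos [617.  -76.  157.5] phi -94.2 tilt [0.006 0.   ] w 9.1 grip 59 F [-0.4  0.9 -1.9] j6 1.36
turn wz 75.2 deg; then tool shift mm x -175.3 y -60.9 z(down) 7.5
```

```bash
python3 -m pendant '[[0,0,0,0,0,5,0],[0,0,0,0,0,8.5,0],[0,0,0,0,0,8.5,0],[0,0,0,0,0,8.5,0],[0,0,0,0,0,8.5,0],[0,0,0,0,0,8.5,0],[0,0,0,0,0,8.5,0],[0,0,0,0,0,8.5,0],[0,0,0,0,0,8.5,0],[0,0,0,0,0,2.2,0],[0,0,0,0,0,0,0]]' && python3 -m pendant '[[-0.02,-0.007,0,0,0,0,0],[-0.035,-0.012,0,0,0,0,0],[-0.035,-0.012,0,0,0,0,0],[-0.035,-0.012,0,0,0,0,0],[-0.03,-0.01,0,0,0,0,0],[-0.02,-0.008,0,0,0,0,0],[0,0,0,0,0,0,0],[0,0,0.03,0,0,0,0],[0,0,0.03,0,0,0,0],[0,0,0.01,0,0,0,0],[0,0,0,0,0,0,0],[0,0,0,0,0,0,0]]'; python3 go.py 644.7 107.5 30 10.6
```

```text
clock: 34.15
position: [614.5, -76.0, 152.4]
ee_rot: [0.769, -0.639, -0.001, 0.001]
contact_force: [-0.2, -0.5, -1.6]
gripper_width: 9.9
grasp_force: 58.6
clock: 35.35
position: [644.2, 106.8, 85.2]
ee_rot: [0.77, -0.639, 0.001, -0.001]
contact_force: [-0.2, -0.0, -1.4]
gripper_width: 9.1
grasp_force: 58.7
clock 35.4 pos [644.2 106.8  85.2] phi -169.4 tilt [ 0.002 -0.   ] w 9.1 grip 59 F [-0.2 -0.  -1.4] j6 -0.23
turn wz 0.0 deg; then tool shift mm x -0.6 y -0.6 z(down) 55.2
```

```bash
python3 -m pendant '[[-0.001,0,0.02,0,0,0,0],[0,0,0.02,0,0,0,0],[0,0,0.01,0,0,0,0],[0,0,0.004,0,0,0,0],[0,0,0,0,0,0,0],[0,0,0,0,0,0,0]]' && python3 -m pendant '[[0,0,0,0,0,0,0.03],[0,0,0,0,0,0,0.03],[0,0,0,0,0,0,0.03],[0,0,0,0,0,0,0.03],[0,0,-0.01,0,0,0,0.03],[0,0,-0.03,0,0,0,0.03],[0,0,-0.04,0,0,0,0.03],[0,0,-0.04,0,0,0,0.03],[0,0,-0.03,0,0,0,0.03],[0,0,-0.03,0,0,0,0.03],[0,0,0,0,0,0,0.03],[0,0,0,0,0,0,0.03]]'; python3 go.py 600 -100 200 10.6
python3 - <<'E'
from h import *
a=arm.get_image("scene")
cv2.imwrite("pics/s9.png",cv2.resize(a["image"][100:300,90:370,::-1],None,fx=2.8,fy=2.8,interpolation=cv2.INTER_CUBIC))
E
```

```text
clock: 35.95
position: [644.0, 108.4, 31.4]
ee_rot: [0.77, -0.638, 0.001, -0.001]
contact_force: [-0.4, -0.3, -1.3]
gripper_width: 9.6
grasp_force: 58.7
clock: 37.15
position: [643.1, 108.3, 211.6]
ee_rot: [0.769, -0.639, 0.0, -0.001]
contact_force: [-0.8, 0.2, -1.5]
gripper_width: 29.8
grasp_force: 0.0
clock 37.1 pos [643.1 108.3 211.6] phi -169.4 tilt [0.002 0.001] w 29.8 grip 0 F [-0.8  0.2 -1.5] j6 -0.23
turn wz 0.0 deg; then tool shift mm x 196.9 y 80.7 z(down) 11.6
```

View pics/s9.png

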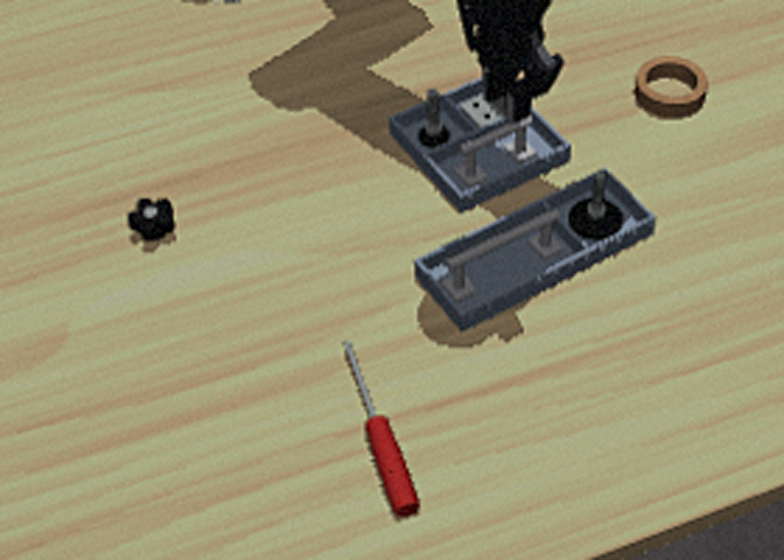

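The long handle stands in its bay at (505,250), and the other four parts are in place. The star knob, screwdriver and tape roll look undisturbed, and the gripper is clear, so I'm handing in.

```bash
python3 -c "
from bench import arm
print(arm.job_done())"
```

```text
the job is handed in; nothing more can be done
None
```

I handed the job in at about 37 s: all five parts stand released in their bays, and the last picture shows the star knob, tape roll and screwdriver where they were; the hand-in returned no verdict.

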